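Feel along the guard bar for the release notch and hold the key down

TASK

The battery cell in the bench cradle has to be tipped up for the next person to take out. Without picking anything up, put closed fingertips on the sprung grey bar at its left-hand end (beside the left guide block), run them along its top, pressing it down a little, until they drop into the finger notch hidden in the bar, then push the key inside the notch right down so that the cell's end rises, and finish still holding the key down. Do not touch the cell, and leave the loose things lying around where they are.

Things in the scene. Friction and masses are not known exactly. Their poses are not given: they have to be found in the camera images.
- cradle: the fixed bench cradle: grey plate 170 (x) x 280 (y) x 14 mm; origin at the centre of its underside on the desk, x away from the robot, y to its left. Near left: nest with black walls (top z = 22 mm). A sprung bar runs above the far edge, along x = +55 mm, through guide blocks at y = +125 and -125 mm (40 x 30 mm, top z = 67 mm). All else within 40 mm of the bar is below z = 30 mm
- bar_mid (a point): point fixed on the cradle (same axes): on the bar's centreline, at the height of its top when up (56 mm above the desk), midway between the guide blocks. The bar can be touched from y = +110 (left) to -110 mm of here. The centre of the notch, different each time, lies between y = 0 and y = -80 mm of here
- guard_bar (a joint): sprung grey bar 20 mm wide, 26 mm high; value = how far it is pressed, 0 = up, stop at 0.007 m. It sinks level wherever pressed (2 N at first, 5 to 7 N at the stop) and springs back. A notch 48 mm long (y), open to front, back and top, interrupts it: tips that press the bar down feel the force vanish once wholly over the notch, and its far wall then stops them
- release_key (a joint): sprung grey key filling the middle of the notch, 18 (x) x 42 (y) mm, top 13 mm below that of the raised bar (43 mm above the desk). Value = how far it is pressed, 0 = up, stop at 0.007 m; 2 N at first, 6 to 9 N at the stop; springs back. Right down means over 0.005
- lifter (a joint): steel plate under the cell, geared to the key: it tilts 38 rad per metre of key travel (about 0.26 rad at the stop), hinged at the nest's left end, raising the cell's right-hand end; 0 = flat
- cell: flat black battery cell 96 x 50 x 9 mm lying in the nest on the lifter, long side along the cradle's y; origin at the centre of its underside (17 mm above the desk), z up out of its face
- eraser_small: bystander: eraser 21 x 42 x 12 mm on the cradle's plate, right of the nest; origin under its centre
- stick_small: bystander: memory stick 16 x 50 x 8 mm on the cradle's plate, right of the nest; origin under its centre
- spudger_back: bystander: thin black rod 150 mm long, 7 mm high, on the thin mat (2 mm) behind the cradle; origin under the centre
- board: bystander: green circuit board 56 x 150 x 10 mm on the desk right of the cradle; origin under the centre
- driver_left: bystander: blue screwdriver 151 mm long, 10 mm thick, on the desk left of the cradle; origin under the centre

How it is judged:
By the outcome, as a careful person would: the job done as asked, in the order asked, and still so for the second after the job is handed in, while the arm keeps its last pose, push and grip.
It also fails if it takes over 48 s, if anything falls off the work surface, if the arm or the gripper's body presses on something with over 40 N, if the wrist force passes 120 N, or if a joint passes its speed limit or range.

ROBOT

A 6-joint arm with a two-finger parallel gripper is mounted at the origin on a cart in front of the work surface, level with it; the furniture and walls round the work are solid. World frame = base frame: x ahead of the robot, y to its left, z up, the work surface at z = 0. Lengths are in m, angles in degrees, forces in N, time in s.
With the tool pointing down it reaches from about 0.35 to 0.725 m from the base axis. Payload 4.3 kg.
Tool frame: the origin (TCP) lies midway between the tips of the shut fingers; the grasp point (between the pads) lies 19 mm behind it (manip.hold_point_z is the distance from the TCP to the grasp point, in m); z points along the fingers, y is the line along which they close (so a half turn about z gives the same grasp; the last joint's range is limited). The gripper opens to 85 mm and grips with 20 to 120 N. Pads are 22 mm wide; open, the fingers measure 114 mm over their backs; the gripper's body (76 mm by 85 mm) begins 54 mm behind the grasp point. The pads swing forward as they close: fully open they stand 13 mm farther back than shut.
Start: joints at [-73.356, 21.618, 4.641, 73.018, 0, 83.68], TCP at [0.224, -0.529, 0.231] pointing down, gripper open.
Joint ranges: [-156.06, 156.06], [-48.1, 94.91], [-58.44, 69.94], [-101.28, 121.22], [-78.64, 73.56], [-180, 180]. Speed limits (degrees/s): [147.25, 147.25, 180, 180, 180, 180].

INTERFACE

Orientations are given as [roll, pitch, yaw] about the fixed x, y, z axes, in that order (R = Rz(yaw) Ry(pitch) Rx(roll)).
In Python, from workcell import manip gives the robot as it stands.
- The arm moves only by the tool apply_moves, never from a script. Its argument "deltas" is a list of rows, each a list of 3 entries, a list of its own where there are three numbers: the closure, from 0 (fully open) to 1 (shut), then the shift along the world's x, y, z as a fraction of full scale, then the turn about the world's z as a fraction of full scale. A call has exactly 5 rows; each row shifts and turns the commanded pose from where the row before left it; what a row does not reach is not made up. Full scale, the value 1, is 0.6 m for a shift and 2 rad for a turn. A row lasts 1/10 s, in which the tool goes at most 50 mm and 8.59 degrees, less where a joint would pass 70% of its speed; a pose out of reach is approached as far as the arm can. A call with a number of a shift or a turn outside -1 to 1 is refused whole. A call with a gripper value outside its range is refused whole. The fingers move at their own pace and stop on an object; the grip force is fixed at half the most. Time passes only in rows, so rows that do not move let the fingers close, or fill a call up. It gives the time, the measured TCP pose, the force, the opening and the grip force at its end, in the units of the state.
- manip.get_obs(): the state, without advancing time (a new reading comes with each control period).
- manip.snapshot(name): name is "side" or "top" or "wrist"; returns the picture (384x512x3 uint8, red, green, blue); there is no depth.
- manip.camera_info(name): a dict with "K" (3x3 intrinsics, pixels), "k1" (the pictures are not rectified: a ray, as slopes to the right and down, at radius r is drawn at 1 + k1 r^2 times it, then the intrinsics apply), "R" (3x3) and "t" (3): a world point X has camera coordinates R X + t. Camera axes: x right, y down, z forward; pixel columns grow to the right and rows downward; lengths in m; the calibration is good to about 2 mm. A picture is of the moment at which its call begins: read the wrist's pose just before it. camera_info takes no time and is no camera call; for the wrist camera it gives the pose at the moment of the call.
- manip.finish_job(): hands the job in; it is judged then, once.
The state is a dict: "time_s": time; "qpos": joint angles; "dq": joint speeds; "tau": joint torques, N m; "position": TCP position; "orientation": TCP orientation; "wrist_force": force on the tool from outside, world axes, zero at the start; "wrist_torque": the same for the moment, N m; "finger_gap": finger opening in m; "grip_force": force on a finger pad.
Only numpy, scipy, OpenCV 4.12 (cv2) and the standard library are available. Lean on these libraries where they do the work, as an engineer would, in place of code of your own. Each camera call takes 0.05 s, during which the arm holds its last target. There are 200 camera calls.

## Working session

There is one attempt and no reset: what is moved stays moved. The work goes in short steps, Python scripts to look and compute and a tool call to move; the robot and the scene stay as the last step left them, time stands still between calls to the robot, and variables do not carry over. Pictures are saved under pics/ and viewed, at most 10 in all, crops included, and the job is handed in when it is done.

Besides the shell and the picture viewer there is one more tool, called after "Request:" in YAML: its name, and indented under it one key for each argument. apply_moves: Moves the arm, as the interface text tells. Its arguments: {"type":"object","properties":{"deltas":{"type":"array"}},"required":["deltas"]}

```bash
mkdir -p pics; python3 - <<'E'
from workcell import manip
import cv2
for n in ("top","side"):
    im=manip.snapshot(n); cv2.imwrite(f"pics/{n}0.png",im[:,:,::-1])
    c=manip.camera_info(n); print(n,c)
o=manip.get_obs(); print(o)
E
```

```text
top {'K': array([[392.19189872,   0.        , 260.96678187],
       [  0.        , 392.19189872, 196.08555069],
       [  0.        ,   0.        ,   1.        ]]), 'k1': -0.0353826745431561, 'R': array([[ 0.00921316, -0.99993777,  0.0062913 ],
       [-0.97603188, -0.01036059, -0.21738084],
       [ 0.21743249, -0.00413775, -0.97606659]]), 't': array([-0.07754085,  0.51153836,  0.81199658])}
side {'K': array([[379.467324  ,   0.        , 259.3779277 ],
       [  0.        , 379.467324  , 190.36766983],
       [  0.        ,   0.        ,   1.        ]]), 'k1': -0.11401485144523185, 'R': array([[ 0.98217332, -0.18776734, -0.00888832],
       [-0.10933877, -0.53218821, -0.83953603],
       [ 0.15290719,  0.82554172, -0.54323131]]), 't': array([-0.51938212,  0.07365178,  0.99336397])}
{'time_s': 0.1, 'qpos': array([-7.33562592e+01,  2.16580915e+01,  4.57074786e+00,  7.30167525e+01,
       -1.70841763e-03,  8.36796029e+01]), 'dq': array([ 0.04019157, -0.17497369,  0.2057405 ,  0.02995742,  0.09113081,
       -0.00088268]), 'tau': array([-6.84387578e-04, -4.64695573e+01,  2.70581353e+01,  1.20292237e-02,
       -1.79037097e-04,  1.73281464e-06]), 'position': array([ 0.22416398, -0.52887989,  0.23045158]), 'orientation': array([-1.79896349e+02, -9.76171140e-03,  2.29641307e+01]), 'wrist_force': array([0.55063232, 0.25679083, 0.51021764]), 'wrist_torque': array([-0.00111328,  0.03734626, -0.00993565]), 'grip_force': 0.0, 'finger_gap': 0.08543188316508017}
```

View pics/top0.png

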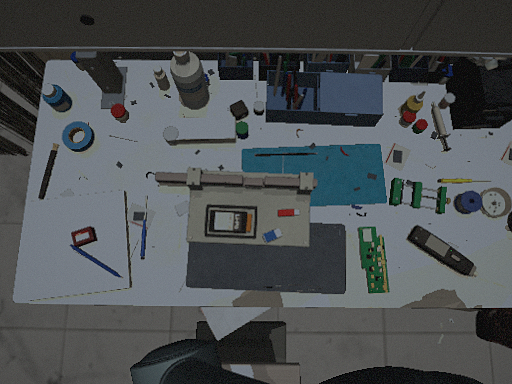

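View pics/side0.png

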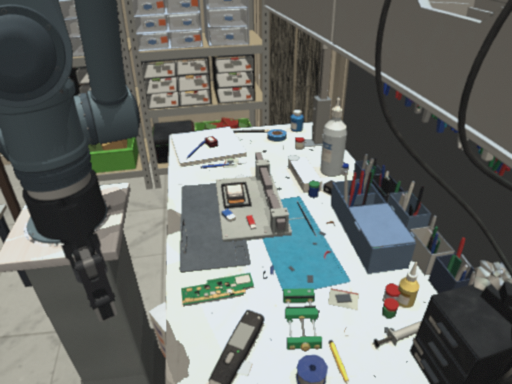

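The top view shows the cradle plate at about (188–312, 175–247), with guide blocks near (194,178) and (307,181). I'll zoom in on it.

```bash
python3 - <<'E'
import cv2
im=cv2.imread("pics/top0.png")[160:255,140:330]
im=cv2.convertScaleAbs(im,alpha=1.5)
cv2.imwrite("pics/topc.png",cv2.resize(im,None,fx=4,fy=4,interpolation=cv2.INTER_CUBIC))
E
```

```text
(no output)
```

View pics/topc.png

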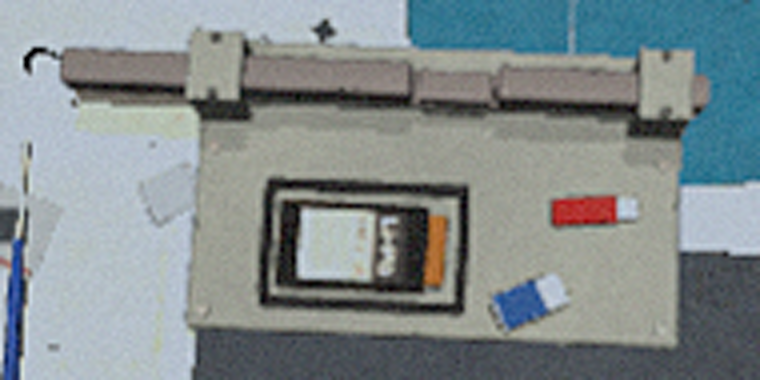

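The crop shows the notch between columns ~412 and 498, the guide tops centred near (217,60) and (666,84), and the near plate corners at (188,327) and (677,346). Next I'll cast rays.

```bash
cat > h.py <<'E'
import numpy as np, cv2
from workcell import manip
def ray(n,uv,z,c=None):
    c=c or manip.camera_info(n); K,R,t=c["K"],c["R"],c["t"]
    p=cv2.undistortPoints(np.array([[uv]],float),K,np.array([c["k1"],0,0,0,0.]))[0,0]
    C=-R.T@t; d=R.T@np.array([p[0],p[1],1]); return C+d*(z-C[2])/d[2]
E
python3 - <<'E'
from h import *
f=lambda x,y,z: ray("top",(140+(x+.5)/4-.5,160+(y+.5)/4-.5),z)
P={k:f(*v) for k,v in dict(Lb=(217,60,.067),Rb=(666,84,.067),Lb_fl=(195,30,.067),Lb_nl=(190,88,.067),Lb_fr=(245,33,.067),Lb_nr=(240,92,.067),nl=(188,327,.014),nr=(677,346,.014),
 bl_f=(330,60,.056),bl_n=(330,93,.056),br_f=(570,70,.056),br_n=(570,102,.056),n0=(411,80,.056),n1=(499,83,.056)).items()}
for k,v in P.items(): print(k,v.round(4))
a=P['nl']-P['nr']; print("yaw plate",np.degrees(np.arctan2(-a[0],a[1])),np.linalg.norm(a))
b=P['Lb']-P['Rb']; th=np.arctan2(-b[0],b[1]); print("yaw blocks",np.degrees(th),np.linalg.norm(b))
ux=np.array([np.cos(th),np.sin(th)]);uy=np.array([-ux[1],ux[0]])
m=(P['Lb']+P['Rb'])[:2]/2; print("mid blocks",m)
m2=(P['nl']+P['nr'])[:2]/2+ux*.14; print("mid from plate",m2)
for k in P: print(k,((P[k][:2]-m)@np.c_[ux,uy]).round(4))
E
```

```text
Lb [0.5571 0.0766 0.067 ]
Rb [ 0.546  -0.1719  0.067 ]
Lb_fl [0.5742 0.0896 0.067 ]
Lb_nl [0.5409 0.0907 0.067 ]
Lb_fr [0.5728 0.0617 0.067 ]
Lb_nr [0.5389 0.063  0.067 ]
nl [0.4147 0.095  0.014 ]
nr [ 0.4068 -0.1823  0.014 ]
bl_f [0.5608 0.0151 0.056 ]
bl_n [0.5417 0.0145 0.056 ]
br_f [ 0.5564 -0.1195  0.056 ]
br_n [ 0.5379 -0.1194  0.056 ]
n0 [ 0.5497 -0.0305  0.056 ]
n1 [ 0.5485 -0.0798  0.056 ]
yaw plate -1.6414927101365977 0.27738116606970004
yaw blocks -2.547041414044438 0.2486883395539795
mid blocks [ 0.55152443 -0.04764801]
mid from plate [ 0.55060258 -0.04984077]
Lb [0.     0.1243]
Rb [-0.     -0.1243]
Lb_fl [0.0166 0.1382]
Lb_nl [-0.0168  0.1378]
Lb_fr [0.0164 0.1102]
Lb_nr [-0.0175  0.11  ]
nl [-0.143   0.1364]
nr [-0.1386 -0.1409]
bl_f [0.0065 0.0631]
bl_n [-0.0126  0.0616]
br_f [ 0.0081 -0.0716]
br_n [-0.0104 -0.0723]
n0 [-0.0026  0.017 ]
n1 [-0.0016 -0.0322]
```

Request:
apply_moves:
  deltas:
    - [1, [0.0273, 0.0478, 0], 0.0284]
    - [1, [0.0273, 0.0478, 0], 0.0284]
    - [1, [0.0273, 0.0478, 0], 0.0284]
    - [1, [0.0273, 0.0478, 0], 0.0284]
    - [1, [0.0273, 0.0478, 0], 0.0284]

```text
time_s: 0.6
position: [0.3065, -0.3845, 0.2309]
orientation: [-179.9, -0.0, 39.4]
wrist_force: [0.1, -0.4, 0.1]
finger_gap: 0.0126
grip_force: 0.0
```

Request:
apply_moves:
  deltas:
    - [1, [0.0273, 0.0478, 0], 0.0284]
    - [1, [0.0273, 0.0478, 0], 0.0284]
    - [1, [0.0273, 0.0478, 0], 0.0284]
    - [1, [0.0273, 0.0478, 0], 0.0284]
    - [1, [0.0273, 0.0478, 0], 0.0284]

```text
time_s: 1.1
position: [0.3883, -0.2412, 0.231]
orientation: [-180.0, -0.0, 55.6]
wrist_force: [0.1, 0.9, -0.2]
finger_gap: -0.0
grip_force: 0.0
```

Request:
apply_moves:
  deltas:
    - [1, [0.0273, 0.0478, 0], 0.0284]
    - [1, [0.0273, 0.0478, 0], 0.0284]
    - [1, [0.0273, 0.0478, 0], 0.0284]
    - [1, [0.0273, 0.0478, 0], 0.0284]
    - [1, [0.0273, 0.0478, 0], 0.0284]

```text
time_s: 1.6
position: [0.4702, -0.0979, 0.231]
orientation: [-180.0, 0.0, 71.9]
wrist_force: [0.8, -0.5, 0.3]
finger_gap: -0.0001
grip_force: 0.0
```

Request:
apply_moves:
  deltas:
    - [1, [0.0273, 0.0478, 0], 0.0284]
    - [1, [0.0273, 0.0478, 0], 0.0284]
    - [1, [0.0273, 0.0478, 0], 0.0284]
    - [1, [0.0273, 0.0478, 0], 0.0284]
    - [1, [0.0273, 0.0478, 0], 0.0284]

```text
time_s: 2.1
position: [0.5521, 0.0455, 0.2308]
orientation: [-179.9, 0.0, 88.2]
wrist_force: [-0.2, 0.7, 0.1]
finger_gap: 0.0001
grip_force: 0.0
```

```bash
python3 - <<'E'
from h import *
c=manip.camera_info("wrist"); print(c)
im=manip.snapshot("wrist"); cv2.imwrite("pics/w1.png",im[:,:,::-1]); print(manip.get_obs()["position"])
E
```

```text
{'K': array([[286.3351055 ,   0.        , 250.99766862],
       [  0.        , 286.3351055 , 195.48421528],
       [  0.        ,   0.        ,   1.        ]]), 'k1': 0.0019530452051662926, 'R': array([[ 9.99463930e-01, -3.27379096e-02, -2.85848023e-04],
       [-3.12794625e-02, -9.57443842e-01,  2.86919650e-01],
       [-9.66683300e-03, -2.86756900e-01, -9.57954609e-01]]), 't': array([-0.5500028 ,  0.02430419,  0.39767367])}
[0.55420327 0.04951924 0.23056294]
```

View pics/w1.png

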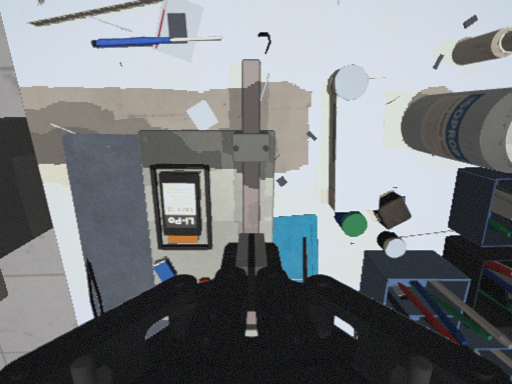

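The wrist view shows the left guide block centred near (252,148) and the bar running down columns ~243–260. I'll pin down the bar's edges.

```bash
python3 - <<'E'
from h import *
print(manip.get_obs()["position"])
c={'K':np.array([[286.3351,0,250.9977],[0,286.3351,195.4842],[0,0,1]]),'k1':0.00195,'R':np.array([[9.99463930e-01,-3.27379096e-02,-2.85848023e-04],[-3.12794625e-02,-9.57443842e-01,2.86919650e-01],[-9.66683300e-03,-2.86756900e-01,-9.57954609e-01]]),'t':np.array([-0.5500028,0.02430419,0.39767367])}
im=cv2.imread("pics/w1.png")
g=cv2.cvtColor(im,cv2.COLOR_BGR2GRAY).astype(float)
for r in (100,180,215): print(r,g[r-3:r+4,236:268].mean(0).astype(int))
for n,u,v,z in [("blk",252,148,.067),("blk nl",233,161,.067),("blk nr",271,161,.067),("barL",243,200,.056),("barR",260,200,.056)]: print(n,ray("w",(u,v),z,c).round(4))
E
```

```text
[0.55420327 0.04951924 0.23056294]
100 [128 128 129 129 128 106  77  82  93  97  98  95  95  97  97  97  96  98
  96  96  96  95  89  82 133 158 141 137 135 136 138 143]
180 [174 175 174 176 176 174 138  79  83  93  93  93  93  93  92  94  93  93
  93  93  94  90  85 118 147 153 151 149 151 172 189 190]
215 [168 166 169 168 168 167 136 111 136 153 155 149 143 142 142 142 143 143
 143 143 143 135 108  98 146 178 179 179 182 184 186 186]
blk [0.554  0.0802 0.067 ]
blk nl [0.5331 0.0669 0.067 ]
blk nr [0.5741 0.0656 0.067 ]
barL [0.5416 0.019  0.056 ]
barR [0.5614 0.0183 0.056 ]
```

Request:
apply_moves:
  deltas:
    - [1, [0, 0, -0.02], 0]
    - [1, [0, 0, -0.05], 0]
    - [1, [0, 0, -0.06], 0]
    - [1, [0, 0, -0.06], 0]
    - [1, [0, 0, -0.05], 0]

```text
time_s: 2.65
position: [0.5496, 0.043, 0.0845]
orientation: [-179.8, 0.0, 87.9]
wrist_force: [-1.6, -0.2, -1.0]
finger_gap: 0.0
grip_force: 0.0
```

Request:
apply_moves:
  deltas:
    - [1, [0, 0, 0], 0]
    - [1, [0, 0, 0], 0]
    - [1, [0, 0, 0], 0]
    - [1, [0, 0, 0], 0]
    - [1, [0, 0, 0], 0]

```text
time_s: 3.15
position: [0.5532, 0.044, 0.0889]
orientation: [179.8, 0.0, 88.0]
wrist_force: [-0.5, 0.3, 0.3]
finger_gap: -0.0003
grip_force: 0.0
```

Request:
apply_moves:
  deltas:
    - [1, [0, 0, -0.01], 0]
    - [1, [0, 0, -0.015], 0]
    - [1, [0, 0, -0.012], 0]
    - [1, [0, 0, -0.008], 0]
    - [1, [0, 0, 0], 0]

```text
time_s: 3.65
position: [0.5508, 0.0442, 0.059]
orientation: [-179.9, 0.0, 88.1]
wrist_force: [-1.0, -0.6, 0.2]
finger_gap: -0.0
grip_force: 0.0
```

Request:
apply_moves:
  deltas:
    - [1, [0, 0, -0.003], 0]
    - [1, [0, 0, -0.003], 0]
    - [1, [0, 0, -0.003], 0]
    - [1, [0, 0, 0], 0]
    - [1, [0, 0, 0], 0]

```text
time_s: 4.15
position: [0.5523, 0.0441, 0.0553]
orientation: [180.0, 0.0, 88.1]
wrist_force: [0.3, 0.3, 1.4]
finger_gap: -0.0002
grip_force: 1.0
```

Request:
apply_moves:
  deltas:
    - [1, [0, 0, -0.0025], 0]
    - [1, [0, 0, -0.0025], 0]
    - [1, [0, 0, 0], 0]
    - [1, [0, 0, 0], 0]
    - [1, [0, 0, 0], 0]

```text
time_s: 4.65
position: [0.5523, 0.0441, 0.0522]
orientation: [180.0, 0.0, 88.1]
wrist_force: [0.6, 0.8, 3.6]
finger_gap: 0.0004
grip_force: 2.0
```

Request:
apply_moves:
  deltas:
    - [1, [-0.00027, -0.008, 0], 0]
    - [1, [-0.00027, -0.008, 0], 0]
    - [1, [-0.00027, -0.008, 0], 0]
    - [1, [-0.00027, -0.008, 0], 0]
    - [1, [-0.00027, -0.008, 0], 0]

```text
time_s: 5.15
position: [0.5511, 0.0197, 0.0519]
orientation: [180.0, -0.0, 88.0]
wrist_force: [-0.9, 2.9, 3.8]
finger_gap: -0.0005
grip_force: 2.0
```

Request:
apply_moves:
  deltas:
    - [1, [-0.00027, -0.008, 0], 0]
    - [1, [-0.00027, -0.008, 0], 0]
    - [1, [-0.00027, -0.008, 0], 0]
    - [1, [-0.00027, -0.008, 0], 0]
    - [1, [-0.00027, -0.008, 0], 0]

```text
time_s: 5.65
position: [0.5502, -0.0043, 0.0519]
orientation: [-180.0, 0.0, 88.1]
wrist_force: [-0.4, 3.4, 4.0]
finger_gap: -0.0
grip_force: 2.1
```

Request:
apply_moves:
  deltas:
    - [1, [-0.00027, -0.008, 0], 0]
    - [1, [-0.00027, -0.008, 0], 0]
    - [1, [-0.00027, -0.008, 0], 0]
    - [1, [0, 0, 0], 0]
    - [1, [0, 0, 0], 0]

```text
time_s: 6.15
position: [0.5498, -0.0193, 0.0519]
orientation: [-180.0, 0.1, 88.0]
wrist_force: [-1.0, -1.4, 3.3]
finger_gap: 0.0001
grip_force: 2.0
```

Request:
apply_moves:
  deltas:
    - [1, [-0.0002, -0.005, 0], 0]
    - [1, [-0.0002, -0.005, 0], 0]
    - [1, [-0.0002, -0.005, 0], 0]
    - [1, [-0.0002, -0.005, 0], 0]
    - [1, [-0.0002, -0.005, 0], 0]

```text
time_s: 6.65
position: [0.5492, -0.0334, 0.0519]
orientation: [180.0, -0.0, 88.1]
wrist_force: [0.1, 2.1, 5.0]
finger_gap: -0.0
grip_force: 2.0
```

Request:
apply_moves:
  deltas:
    - [1, [-0.0002, -0.005, 0], 0]
    - [1, [-0.0002, -0.005, 0], 0]
    - [1, [-0.0002, -0.005, 0], 0]
    - [1, [0, 0, 0], 0]
    - [1, [0, 0, 0], 0]

```text
time_s: 7.15
position: [0.5483, -0.0426, 0.0515]
orientation: [-179.9, 0.0, 88.0]
wrist_force: [-0.3, -0.1, -0.3]
finger_gap: 0.0001
grip_force: 0.0
```

The force dropped to zero at y ≈ -0.043, where the top view put the notch. I'll centre the tips there and lower them.

Request:
apply_moves:
  deltas:
    - [1, [-0.0002, -0.005, 0], 0]
    - [1, [-0.0002, -0.005, 0], 0]
    - [1, [-0.0002, -0.005, 0], 0]
    - [1, [-0.0002, -0.004, 0], 0]
    - [1, [0, 0, 0], 0]

```text
time_s: 7.65
position: [0.5485, -0.0541, 0.052]
orientation: [180.0, 0.0, 88.0]
wrist_force: [-0.1, -0.2, -0.2]
finger_gap: -0.0001
grip_force: 0.0
```

Request:
apply_moves:
  deltas:
    - [1, [0, 0, -0.004], 0]
    - [1, [0, 0, -0.004], 0]
    - [1, [0, 0, -0.003], 0]
    - [1, [0, 0, -0.003], 0]
    - [1, [0, 0, 0], 0]

```text
time_s: 8.15
position: [0.5483, -0.0536, 0.0433]
orientation: [-180.0, -0.0, 88.1]
wrist_force: [-0.5, -0.6, -0.7]
finger_gap: 0.0
grip_force: 0.0
```

Request:
apply_moves:
  deltas:
    - [1, [0, 0, -0.002], 0]
    - [1, [0, 0, -0.002], 0]
    - [1, [0, 0, -0.002], 0]
    - [1, [0, 0, -0.002], 0]
    - [1, [0, 0, 0], 0]

```text
time_s: 8.65
position: [0.5485, -0.0536, 0.039]
orientation: [180.0, -0.0, 88.1]
wrist_force: [-2.0, 0.2, 5.2]
finger_gap: -0.0003
grip_force: 2.7
```

Request:
apply_moves:
  deltas:
    - [1, [0, 0, -0.002], 0]
    - [1, [0, 0, -0.001], 0]
    - [1, [0, 0, 0], 0]
    - [1, [0, 0, 0], 0]
    - [1, [0, 0, 0], 0]

```text
time_s: 9.15
position: [0.5485, -0.0536, 0.0374]
orientation: [180.0, 0.0, 88.1]
wrist_force: [-2.3, 1.5, 6.0]
finger_gap: -0.0002
grip_force: 3.2
```

Request:
apply_moves:
  deltas:
    - [1, [0, 0, -0.0015], 0]
    - [1, [0, 0, -0.0015], 0]
    - [1, [0, 0, 0], 0]
    - [1, [0, 0, 0], 0]
    - [1, [0, 0, 0], 0]

```text
time_s: 9.65
position: [0.5486, -0.0536, 0.0361]
orientation: [180.0, 0.0, 88.1]
wrist_force: [-2.7, 0.3, 9.5]
finger_gap: 0.0002
grip_force: 4.7
```

```bash
python3 - <<'E'
from h import *
for n,(a,b,c,d) in {"top":(160,255,140,330),"side":(140,250,190,310)}.items():
    im=manip.snapshot(n)[a:b,c:d,::-1]
    cv2.imwrite(f"pics/{n}1.png",cv2.resize(cv2.convertScaleAbs(im,alpha=1.4 if n=="top" else 1),None,fx=4,fy=4,interpolation=cv2.INTER_CUBIC))
o=manip.get_obs(); print(o["position"],o["wrist_force"],o["time_s"])
E
```

```text
[ 0.5485595  -0.05365728  0.03603114] [-3.48430869  0.5656528   9.39052657] 9.75
```

View pics/top1.png

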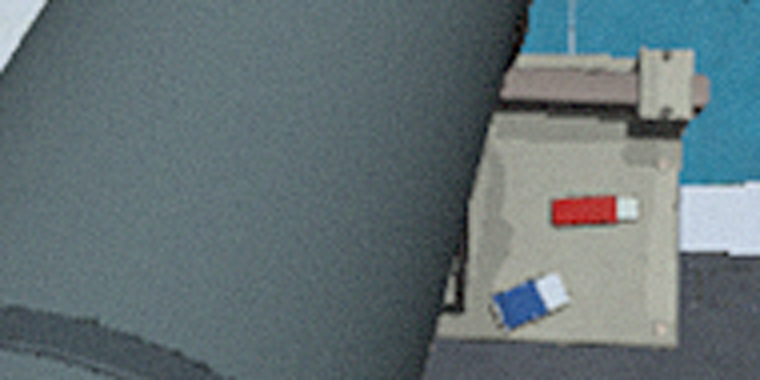

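View pics/side1.png

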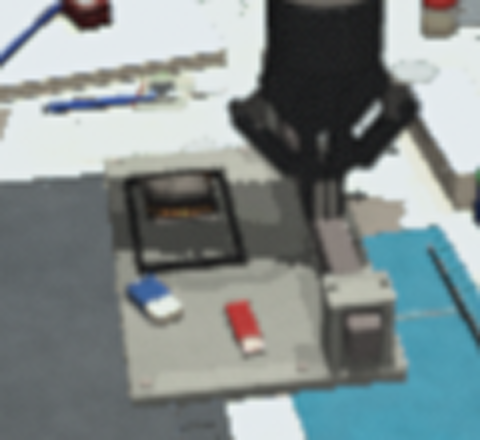

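The side view shows the cell's right-hand end raised, around (185,200). The tips are in the notch with the key at its stop (z 0.036, 9.4 N), and the eraser and memory stick haven't moved.

```bash
python3 -c "
from workcell import manip
print(manip.finish_job())"
```

```text
the job is handed in; nothing more can be done
None
```

I slid the closed fingertips along the bar from its left end until they dropped into the notch, then pushed the key down to its stop (about 9 N). The cell's right-hand end is up, the arm was still holding the key down when I handed the job in at about 9.8 s, and no loose item was seen to move.

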